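Empty the clip tray and hold it against the sprung fence

TASK

The clip tray is to be screwed to the magnetic strip. Tip its three binder clips over its open lip into the deep box without touching the clips with the fingers, then set the empty tray flat on the counter with its tall back plate flush against the sprung magnetic strip, centred on it, and press it on with a steady 10 N or so (strip pushed back about 8 mm). Finish while still holding the tray and pressing like that, so that a colleague can drive the screws; leave the pen cup, tape dispenser and bulldog clip where they are.

Things in the scene. Friction and masses are not known exactly. Their poses are not given: they have to be found in the camera images.
- tray: loose grey clip tray, 0.15 kg, 140 (x) by 130 (y) mm. Origin: centre of underside. Floor and walls 4 mm thick, side walls (+y, -y) 20 mm high; the -x end is open (pouring lip); at +x a back plate, top 45 mm above the underside. A grip rib, 14 mm thick in y, spans x = 8 to 66 mm on the middle line, top at 66 mm: pinch it across y from above. Clips slide on the floor beyond a 13 to 20 degree slope
- tray_back (a point): on the tray, centre of the rear (outer, +x) face of its back plate: x = 70, y = 0, z = 22.5 mm from the tray's origin; axes as the tray
- tray_lip (a point): on the tray, middle of the open pouring lip at floor level: x = -70, y = 0, z = 4 mm from the tray's origin; axes as the tray
- clip0: large silver binder clip, wires folded flat, 50 (x) by 30 (y) by 18 mm wedge, 35 g, lying in the half of the tray nearest the lip, long side along the tray's x. Origin: centre of its underside
- clip1: second binder clip, the same, beside the first
- clip2: third binder clip, the same
- bin: deep open-topped dark steel box fixed on the counter, left or right of the middle: 200 (x) by 170 (y) by 60 mm high outside, walls and floor 4 mm. Origin: centre of its underside
- fence_base: fixed aluminium upstand near the counter's back edge, 200 mm long in y and 50 mm high, that carries the sprung magnetic strip. Origin: on the counter, mid-length, below the front face of the strip when nothing presses it; its x axis points away from the robot, into the fence
- fence: the sprung magnetic strip: steel bar 180 (y) by 10 by 44 mm (2 to 46 mm above the counter) on two spring plungers. Origin and axes coincide with fence_base when free; moves along +x of fence_base as it is pushed in: 0 to 16 mm, 1.2 N per mm, no preload (10 N at 8.3 mm)
- fence_face (a point): centre of the front face of the sprung strip, 24 mm above the counter; moves with it; axes as fence_base, the face looks to -x
- pen_cup: bystander: white ceramic pen cup with pens, 80 mm wide, 100 mm high (pens to 150 mm). Origin: centre of its underside
- tape_dispenser: bystander: steel tape dispenser, 60 by 130 by 80 mm. Origin: centre of its underside
- bulldog_clip: bystander: peg-style blue plastic bulldog clip lying flat, 70 by 16 by 20 mm. Origin: centre of its underside
Not all that is in view belongs to the job. Of the things that look like the fence_base, take the one that is farthest to the robot's right at the start.

How it is judged:
By the outcome, as a careful person would: the job done as asked, in the order asked, and still so for the second after the job is handed in, while the arm keeps its last pose, push and grip.
It also fails if it takes over 61 s, if anything falls off the work surface, if the arm or the gripper's body presses on something with over 40 N, if the wrist force passes 120 N, or if a joint passes its speed limit or range.

ROBOT

A 7-joint arm with a two-finger parallel gripper is mounted at the origin on the work surface. World frame = base frame: x ahead of the robot, y to its left, z up, the work surface at z = 0. Lengths are in m, angles in degrees, forces in N, time in s.
With the tool pointing down it reaches from about 0.35 to 0.9 m from the base axis. Payload 8.1 kg.
Tool frame: the origin (TCP) lies between the finger pads; the fingertips stand 17 mm ahead of it and the grasp point (between the pads) lies 2 mm behind it (arm.nose_length is the z of the fingertips in the tool frame, in m); z points along the fingers, y is the line along which they close (so a half turn about z gives the same grasp; the last joint's range is limited). The gripper opens to 92 mm and grips with 3 to 60 N. Pads are 19 mm wide; open, the fingers measure 130 mm over their backs; the gripper's body (75 mm by 190 mm) begins 47 mm behind the grasp point.
Start: joints at [60.069, 24.895, 1.432, 90.138, -0.665, 64.973, -4.303], TCP at [0.255, -0.571, 0.244] pointing down, gripper open.
Joint ranges: [-149.89, 149.89], [-25.12, 119.58], [-72.63, 75.52], [4.76, 147.25], [-75.54, 255.54], [6.69, 114.76], [-157.13, 157.13]. Speed limits (degrees/s): [127.2, 127.2, 172.46, 172.46, 180, 180, 180].

INTERFACE

Orientations are given as a 3x3 rotation matrix whose columns are the frame's x, y, z axes.
In Python, from station import observe, cams, ticket, arm gives the robot as it stands.
- The arm moves only by the tool move_arm, never from a script. Its argument "series" is a list of rows, each an object with "grip": the opening, from -1 (shut) to 1 (fully open); "xyz": the shift along the tool's x, y, z in mm, a list of three; "roll": the turn about the tool's z in degrees. A call has exactly 10 rows; each row is the pose to reach, as a shift and turn from the pose commanded when the call began, along the tool's axes at that moment; what a row does not reach only later rows make up. A row lasts 1/10 s, in which the tool goes at most 50 mm and 8.59 degrees, less where a joint would pass 70% of its speed; a pose out of reach is approached as far as the arm can. A call with a gripper value outside its range is refused whole. The fingers move at their own pace and stop on an object; the grip force is fixed at half the most. Time passes only in rows, so rows that repeat a pose let the fingers close, or fill a call up. It gives the time, the measured TCP pose, the force, the opening and the grip force at its end, in the units of the state.
- observe(): the state, without advancing time (a new reading comes with each control period).
- cams.snapshot(name): name is "scene" or "top"; returns a dict with "color" (400x640x3 uint8, red, green, blue), "camera_matrix" (3x3 intrinsics, pixels), "xyz" and "attitude" of the camera in the world. Camera axes: x right, y down, z forward; pixel columns grow to the right and rows downward; lengths in m; the calibration is good to about 2 mm. A picture is of the moment at which its call begins. There is no depth.
- ticket.hand_in(): hands the job in; it is judged then, once.
The state is a dict: "time": time; "q": joint angles; "dq": joint speeds; "joint_efforts": joint torques, N m; "eef_pos": TCP position; "tcp_rot": TCP orientation; "force": force on the tool from outside, world axes, zero at the start; "ft_torque": the same for the moment, N m; "grip_width": finger opening in m; "finger_force": force on a finger pad.
Only numpy, scipy, OpenCV 4.12 (cv2) and the standard library are available. Lean on these libraries where they do the work, as an engineer would, in place of code of your own. Each camera call takes 0.05 s, during which the arm holds its last target. There are 200 camera calls.

## Working session

There is one attempt and no reset: what is moved stays moved. The work goes in short steps, Python scripts to look and compute and a tool call to move; the robot and the scene stay as the last step left them, time stands still between calls to the robot, and variables do not carry over. Pictures are saved under pics/ and viewed, at most 10 in all, crops included, and the job is handed in when it is done.

Besides the shell and the picture viewer there is one more tool, called as name(argument=value, ...) on one line, values as JSON. move_arm: Moves the arm, as the interface text tells. Its arguments: {"type":"object","properties":{"series":{"type":"array"}},"required":["series"]}

```bash
ls; mkdir -p pics; cat > h.py <<'E'
import numpy as np, cv2
from station import observe, cams, ticket, arm
def snap(n,f=None):
    s=cams.snapshot(n)
    if f: cv2.imwrite('pics/'+f,s['color'][:,:,::-1])
    return s
def ray(s,u,v,z):
    K=np.array(s['camera_matrix']);R=np.array(s['attitude']);p=np.array(s['xyz'])
    d=R@np.linalg.inv(K)@np.array([u,v,1.]);return p+d*(z-p[2])/d[2]
def proj(s,P):
    K=np.array(s['camera_matrix']);R=np.array(s['attitude']);p=np.array(s['xyz'])
    c=K@(R.T@(np.array(P)-p));return c[:2]/c[2]
E
python3 - <<'E'
from h import *
for n in('top','scene'):
    s=snap(n,n+'0.png');print(n,s['xyz'],np.round(s['attitude'],3).tolist(),np.round(s['camera_matrix'],1).tolist())
print(observe()); print([a for a in dir(arm) if a[0]!='_'])
E
```

```text
pics
top [0.15486586 0.02971596 1.49192915] [[-0.032, -0.979, 0.201], [-0.999, 0.031, -0.011], [0.005, -0.201, -0.98]] [[466.7, 0.0, 321.0], [0.0, 466.7, 191.8], [0.0, 0.0, 1.0]]
scene [ 0.933898   -0.11993243  0.82379203] [[0.266, 0.815, -0.515], [0.964, -0.228, 0.137], [-0.005, -0.532, -0.846]] [[388.0, 0.0, 315.3], [0.0, 388.0, 199.1], [0.0, 0.0, 1.0]]
{'time': 0.1, 'q': array([60.06947006, 24.93167099,  1.43241598, 90.18580431, -0.6636354 ,
       64.97484102, -4.30243805]), 'dq': array([-0.06864235, -0.07607517, -0.01683529, -0.14271465,  0.07296522,
        0.03040896, -0.08825721]), 'joint_efforts': array([ 2.94079029e-03, -6.69131327e+01,  9.88216996e-01, -3.15147007e+01,
       -6.04527164e-02,  3.74289765e-02,  6.91215268e-05]), 'eef_pos': array([ 0.25447274, -0.5703443 ,  0.24301938]), 'tcp_rot': array([[ 9.13207952e-01,  4.07493176e-01, -7.39710641e-04],
       [ 4.07493816e-01, -9.13207088e-01,  1.26637319e-03],
       [-1.59470565e-04, -1.45788958e-03, -9.99998925e-01]]), 'force': array([0.0387664 , 0.53839454, 0.54623297]), 'ft_torque': array([ 0.01047396, -0.00027186,  0.00057966]), 'finger_force': 0.0, 'grip_width': 0.09182371487284562}
['Unreachable', 'nose_length']
```

View pics/top0.png

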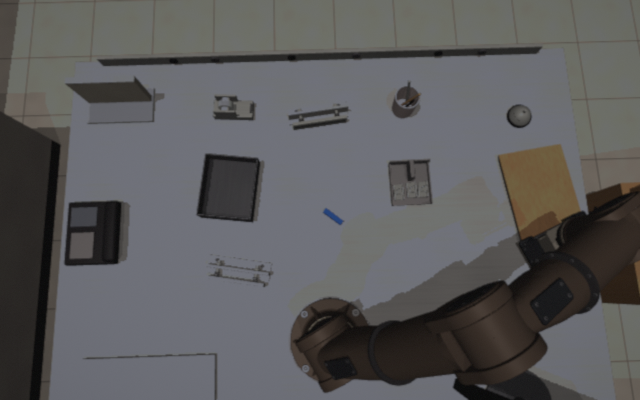

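View pics/scene0.png

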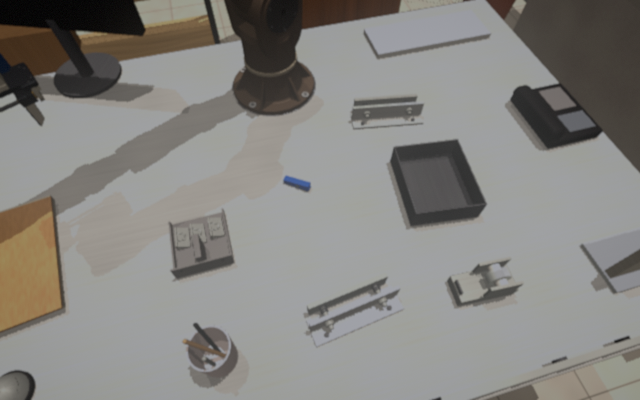

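The top view shows the tray at (410,183) with its lip toward the robot, the bin at (230,187), the candidate fences at (318,116) and (240,268), the cup at (406,100) and the bulldog clip at (333,216). The fence at (318,116) is the one farther right. Next I'll look at brightened crops.

```bash
python3 - <<'E'
from h import *
t=cv2.imread('pics/top0.png');s=cv2.imread('pics/scene0.png')
f=lambda i,x,y,w,h:cv2.resize(cv2.convertScaleAbs(i[y:y+h,x:x+w],alpha=1.5),(400,300),interpolation=cv2.INTER_CUBIC)
cv2.imwrite('pics/m.png',np.vstack([np.hstack([f(t,370,145,80,60),f(t,280,85,80,60)]),np.hstack([f(s,155,200,100,75),f(s,295,270,120,90)])]))
E
```

```text
(no output)
```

View pics/m.png

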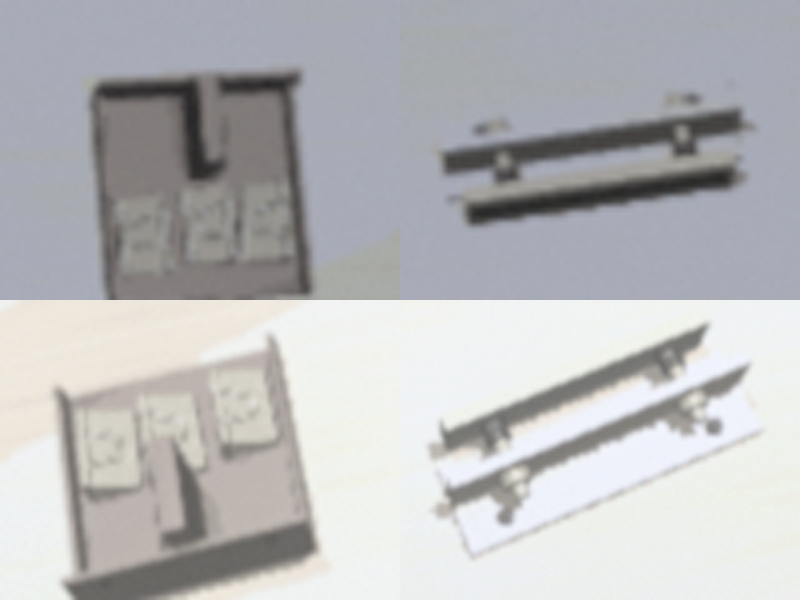

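The crops show the tray's back plate toward +x, with the clips near the lip on the robot's side. The strip lies on the robot's side of the upstand. I'll ray-cast these corners.

```bash
python3 - <<'E'
from h import *
t=snap('top');s=snap('scene')
def T(u,v,z,x=370,y=145):print('top',np.round(ray(t,x+u/5,y+v/5,z)*1e3,0))
print('tray: back top L,R ; lip L,R; rib top near end, far')
T(95,80,.045);T(300,72,.045);T(107,297,.02);T(312,290,.02);T(212,165,.066);T(206,76,.066)
def S(u,v,z):print('sc',np.round(ray(s,155+u/4,200+(v-300)/4,z)*1e3,0))
print('same R? back L(img right),R; lip');S(318,550,.045);S(68,588,.045);S(270,340,.02);S(60,392,.02);S(165,440,.066);S(175,530,.066)
print('fence strip top front edge L,R; back edge')
for u,v in((67,207),(338,170),(62,190),(340,155)):T(u,v,.046,280,85)
print('upstand top front/back'); 
for u,v in((43,153),(340,110),(45,172),(340,127)):T(u,v,.05,280,85)
def F(u,v,z):print('sc',np.round(ray(s,295+(u-400)/3.333,270+(v-300)/3.333,z)*1e3,0))
print('strip top, sc');F(705,325,.046);F(445,430,.046);F(710,330,.046);F(447,447,.046)
print('upstand sc');F(748,365,.05);F(448,492,.05)
print('bin corners top')
for p in((205,154),(260,157),(255,220),(198,216)):print(np.round(ray(t,*p,.06)*1e3))
for p in((391,147),(461,141),(484,205),(410,222)):print('sc',np.round(ray(s,*p,.06)*1e3))
print('cup',ray(t,406,101,.1), ray(s,210,350,.1),'blue',ray(t,333,216,.02),'tape',ray(t,234,107,.05))
E
```

```text
tray: back top L,R ; lip L,R; rib top near end, far
top [ 546. -208.   45.]
top [ 547. -340.   45.]
top [ 409. -211.   20.]
top [ 409. -343.   20.]
top [ 483. -275.   66.]
top [ 541. -275.   66.]
same R? back L(img right),R; lip
sc [ 569. -204.   45.]
sc [ 555. -336.   45.]
sc [ 415. -213.   20.]
sc [ 417. -338.   20.]
sc [ 493. -272.   66.]
sc [ 547. -273.   66.]
fence strip top front edge L,R; back edge
top [672.  96.  46.]
top [692. -81.  46.]
top [684.  99.  46.]
top [702. -83.  46.]
upstand top front/back
top [708. 111.  50.]
top [732. -84.  50.]
top [695. 110.  50.]
top [720. -83.  50.]
strip top, sc
sc [689.  98.  46.]
sc [709. -76.  46.]
sc [693. 100.  46.]
sc [719. -78.  46.]
upstand sc
sc [721. 113.  50.]
sc [746. -84.  50.]
bin corners top
[583. 379.  60.]
[568. 204.  60.]
[366. 221.  60.]
[384. 397.  60.]
sc [371. 230.  60.]
sc [401. 410.  60.]
sc [589. 373.  60.]
sc [585. 192.  60.]
cup [ 0.72635687 -0.26504938  0.1       ] [ 0.74836796 -0.2664616   0.1       ] blue [ 0.37717822 -0.02245535  0.02      ] tape [0.74306005 0.28915494 0.05      ]
```

move_arm(series=[{"grip":1,"xyz":[40,-20,0],"roll":4},{"grip":1,"xyz":[80,-40,0],"roll":8},{"grip":1,"xyz":[125,-60,10],"roll":12},{"grip":1,"xyz":[170,-82,20],"roll":16},{"grip":1,"xyz":[215,-104,40],"roll":20},{"grip":1,"xyz":[260,-126,60],"roll":24},{"grip":1,"xyz":[305,-148,80],"roll":24},{"grip":1,"xyz":[346,-168,93],"roll":24},{"grip":1,"xyz":[346,-168,93],"roll":24},{"grip":1,"xyz":[346,-168,93],"roll":24}])

```text
time: 1.2
eef_pos: [0.5033, -0.2737, 0.1499]
tcp_rot: [[1.0, 0.006, -0.001], [0.006, -1.0, 0.001], [-0.001, -0.001, -1.0]]
force: [-0.5, -1.2, -0.3]
grip_width: 0.0918
finger_force: 0.0
```

```bash
python3 - <<'E'
from h import *
a=snap('top');b=snap('scene');o=observe();print(np.round(o['eef_pos'],4),np.round(o['tcp_rot'],3).tolist(),o['force'])
f=lambda i,x,y,w,h:cv2.resize(cv2.convertScaleAbs(i['color'][y:y+h,x:x+w,::-1],alpha=1.6),(400,300),interpolation=cv2.INTER_CUBIC)
cv2.imwrite('pics/m2.png',np.hstack([f(a,370,145,80,60),f(b,145,185,120,90)]))
print(proj(b,o['eef_pos']+[0,0,-.017]))
E
```

```text
[ 0.5015 -0.2776  0.1509] [[1.0, -0.0, -0.001], [-0.0, -1.0, -0.001], [-0.001, 0.001, -1.0]] [-0.93361116 -0.11025117  0.7534622 ]
[185.14928134 224.20574201]
```

View pics/m2.png

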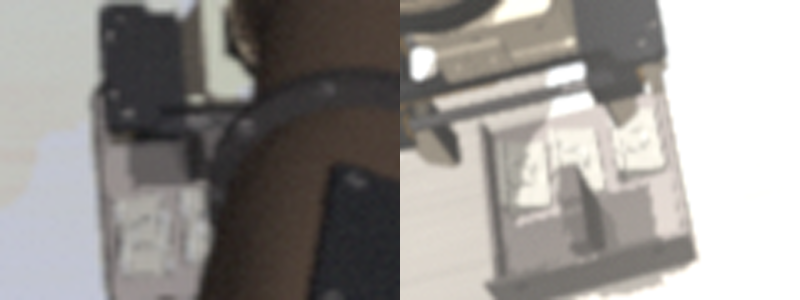

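The gripper is straddling the tray's rib in both views, and the clips are clear of the fingers. I'll go down and close.

move_arm(series=[{"grip":1,"xyz":[0,-3,30],"roll":0},{"grip":1,"xyz":[0,-3,60],"roll":0},{"grip":1,"xyz":[0,-3,85],"roll":0},{"grip":1,"xyz":[0,-3,99],"roll":0},{"grip":0.3,"xyz":[0,-3,99],"roll":0},{"grip":-0.4,"xyz":[0,-3,99],"roll":0},{"grip":-1,"xyz":[0,-3,99],"roll":0},{"grip":-1,"xyz":[0,-3,99],"roll":0},{"grip":-1,"xyz":[0,-3,99],"roll":0},{"grip":-1,"xyz":[0,-3,99],"roll":0}])

```text
time: 2.3
eef_pos: [0.5025, -0.2734, 0.0522]
tcp_rot: [[1.0, 0.001, 0.001], [0.001, -1.0, -0.0], [0.001, 0.0, -1.0]]
force: [-0.5, -0.2, 0.3]
grip_width: 0.0482
finger_force: 0.0
```

move_arm(series=[{"grip":-1,"xyz":[0,0,0],"roll":0},{"grip":-1,"xyz":[0,0,0],"roll":0},{"grip":-1,"xyz":[0,0,0],"roll":0},{"grip":-1,"xyz":[0,0,0],"roll":0},{"grip":-1,"xyz":[0,0,0],"roll":0},{"grip":-1,"xyz":[0,0,0],"roll":0},{"grip":-1,"xyz":[0,0,0],"roll":0},{"grip":-1,"xyz":[0,0,0],"roll":0},{"grip":-1,"xyz":[0,0,0],"roll":0},{"grip":-1,"xyz":[0,0,0],"roll":0}])

```text
time: 3.3
eef_pos: [0.5022, -0.2734, 0.0517]
tcp_rot: [[1.0, 0.001, -0.0], [0.001, -1.0, -0.0], [-0.0, 0.0, -1.0]]
force: [0.3, -1.3, -0.8]
grip_width: 0.0138
finger_force: 29.9
```

Gripped: 13.8 mm opening, 30 N. I'll lift 12 mm slowly and check for sag.

move_arm(series=[{"grip":-1,"xyz":[0,0,-2],"roll":0},{"grip":-1,"xyz":[0,0,-4],"roll":0},{"grip":-1,"xyz":[0,0,-6],"roll":0},{"grip":-1,"xyz":[0,0,-8],"roll":0},{"grip":-1,"xyz":[0,0,-10],"roll":0},{"grip":-1,"xyz":[0,0,-12],"roll":0},{"grip":-1,"xyz":[0,0,-14],"roll":0},{"grip":-1,"xyz":[0,0,-16],"roll":0},{"grip":-1,"xyz":[0,0,-18],"roll":0},{"grip":-1,"xyz":[0,0,-20],"roll":0}])

```text
time: 4.3
eef_pos: [0.5022, -0.2733, 0.0719]
tcp_rot: [[1.0, 0.001, -0.0], [0.001, -1.0, -0.0], [-0.0, 0.0, -1.0]]
force: [0.2, -0.2, -3.0]
grip_width: 0.0139
finger_force: 29.9
```

```bash
python3 - <<'E'
from h import *
b=snap('scene');o=observe();print(np.round(o['eef_pos'],4),o['force'],o['ft_torque'])
g=cv2.convertScaleAbs(b['color'][160:310,120:320,::-1],alpha=1.6)
cv2.imwrite('pics/m3.png',cv2.resize(g,(800,600),interpolation=cv2.INTER_CUBIC))
E
```

```text
[ 0.5024 -0.2734  0.0722] [-0.16670817 -0.4908859  -3.20080664] [-0.00323875 -0.05667736 -0.02923642]
```

View pics/m3.png

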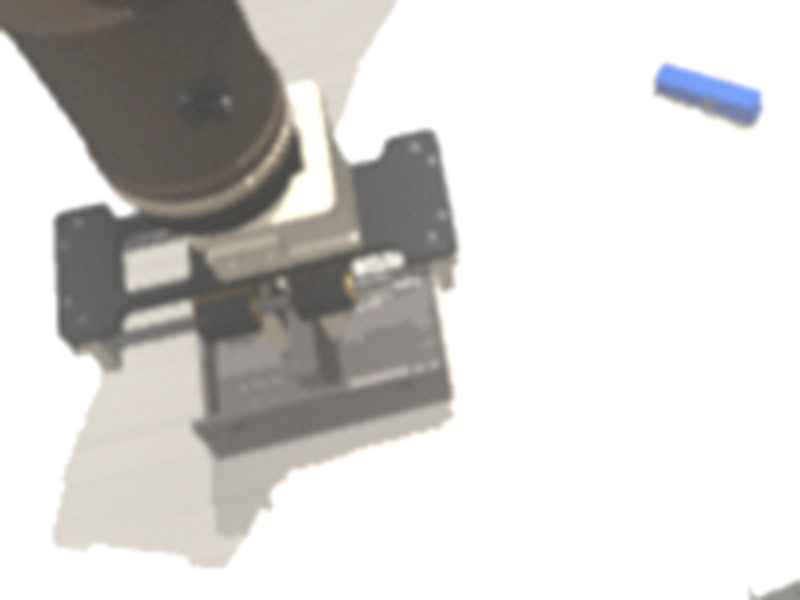

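The tray hangs level on the grip. I'll carry it gently over the bin, with its back over the bin's +x wall.

move_arm(series=[{"grip":-1,"xyz":[0,-5,-8],"roll":0},{"grip":-1,"xyz":[2,-15,-22],"roll":0},{"grip":-1,"xyz":[5,-30,-40],"roll":0},{"grip":-1,"xyz":[9,-50,-58],"roll":0},{"grip":-1,"xyz":[14,-80,-74],"roll":0},{"grip":-1,"xyz":[19,-115,-84],"roll":0},{"grip":-1,"xyz":[24,-155,-90],"roll":0},{"grip":-1,"xyz":[29,-195,-90],"roll":0},{"grip":-1,"xyz":[33,-235,-90],"roll":0},{"grip":-1,"xyz":[36,-275,-90],"roll":0}])

```text
time: 5.35
eef_pos: [0.538, 0.0044, 0.1631]
tcp_rot: [[1.0, 0.002, 0.002], [0.002, -1.0, 0.0], [0.002, -0.0, -1.0]]
force: [0.7, -0.2, -3.3]
grip_width: 0.0137
finger_force: 29.9
```

move_arm(series=[{"grip":-1,"xyz":[2,-40,0],"roll":0},{"grip":-1,"xyz":[3,-80,0],"roll":0},{"grip":-1,"xyz":[3,-120,0],"roll":0.5},{"grip":-1,"xyz":[3,-160,0],"roll":1},{"grip":-1,"xyz":[3,-195,0],"roll":2},{"grip":-1,"xyz":[3,-225,0],"roll":3},{"grip":-1,"xyz":[3,-250,0],"roll":4},{"grip":-1,"xyz":[3,-270,0],"roll":4},{"grip":-1,"xyz":[3,-284,0],"roll":4},{"grip":-1,"xyz":[3,-293,0],"roll":4}])

```text
time: 6.35
eef_pos: [0.5405, 0.2959, 0.1621]
tcp_rot: [[0.998, -0.068, 0.0], [-0.068, -0.998, 0.0], [0.0, -0.0, -1.0]]
force: [-0.3, 0.6, -2.8]
grip_width: 0.0139
finger_force: 29.9
```

```bash
python3 - <<'E'
from h import *
a=snap('top');b=snap('scene');o=observe();print(np.round(o['eef_pos'],4),o['force'],o['ft_torque'])
f=lambda i,x,y,w,h:cv2.resize(cv2.convertScaleAbs(i['color'][y:y+h,x:x+w,::-1],alpha=1.6),(400,300),interpolation=cv2.INTER_CUBIC)
cv2.imwrite('pics/m4.png',np.hstack([f(a,170,130,160,120),f(b,350,90,180,135)]))
E
```

```text
[0.5405 0.2956 0.1618] [-0.32176919 -0.56449545 -2.28916931] [0.0214249  0.01569723 0.03595566]
```

View pics/m4.png

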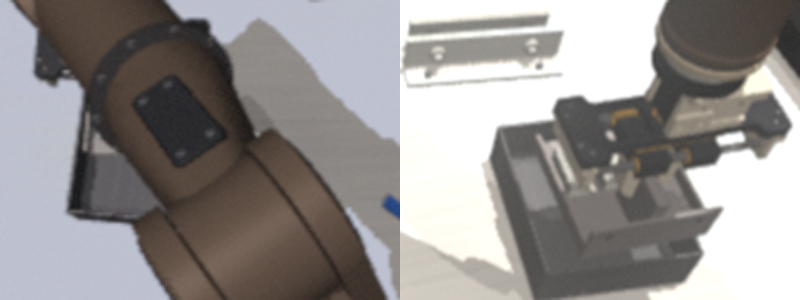

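The tray sits over the bin with its back plate just past the +x wall. I'll press the rear underside onto the rim, so the tray pivots lip-down in the grip.

move_arm(series=[{"grip":-1,"xyz":[0,0,15],"roll":0},{"grip":-1,"xyz":[0,0,32],"roll":0},{"grip":-1,"xyz":[0,0,44],"roll":0},{"grip":-1,"xyz":[0,0,49],"roll":0},{"grip":-1,"xyz":[-1,0,52],"roll":0},{"grip":-1,"xyz":[-2,0,55],"roll":0},{"grip":-1,"xyz":[-3,0,57],"roll":0},{"grip":-1,"xyz":[-4,0,59],"roll":0},{"grip":-1,"xyz":[-5,0,61],"roll":0},{"grip":-1,"xyz":[-5,0,61],"roll":0}])

```text
time: 7.45
eef_pos: [0.5348, 0.2952, 0.1025]
tcp_rot: [[0.998, -0.069, -0.001], [-0.069, -0.998, 0.0], [-0.001, -0.0, -1.0]]
force: [-8.1, -2.0, 13.8]
grip_width: 0.0138
finger_force: 30.0
```

```bash
python3 - <<'E'
from h import *
b=snap('scene');o=observe();print(np.round(o['eef_pos'],4),o['force'],o['ft_torque'])
g=cv2.convertScaleAbs(b['color'][90:225,350:530,::-1],alpha=1.6)
cv2.imwrite('pics/m5.png',cv2.resize(g,(600,450),interpolation=cv2.INTER_CUBIC))
E
```

```text
[0.5349 0.2952 0.1025] [-8.56528492 -1.27756762 14.45677337] [-0.73561578  1.64904512 -0.15859526]
```

View pics/m5.png

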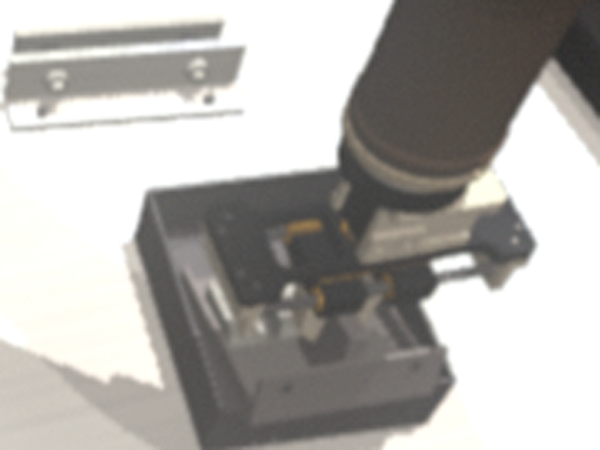

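It is pivoting: the back plate is up and the lip is down inside the bin. I'll keep pushing.

move_arm(series=[{"grip":-1,"xyz":[-1,0,2],"roll":0},{"grip":-1,"xyz":[-2,0,3],"roll":0},{"grip":-1,"xyz":[-3,0,5],"roll":0},{"grip":-1,"xyz":[-4,0,6],"roll":0},{"grip":-1,"xyz":[-5,0,7],"roll":0},{"grip":-1,"xyz":[-5,0,8],"roll":0},{"grip":-1,"xyz":[-5,0,8],"roll":0},{"grip":-1,"xyz":[-5,0,8],"roll":0},{"grip":-1,"xyz":[-5,0,8],"roll":0},{"grip":-1,"xyz":[-5,0,8],"roll":0}])

```text
time: 8.5
eef_pos: [0.53, 0.2961, 0.0944]
tcp_rot: [[0.998, -0.069, -0.001], [-0.069, -0.998, 0.001], [-0.001, -0.001, -1.0]]
force: [-8.2, 0.3, 11.4]
grip_width: 0.014
finger_force: 30.0
```

move_arm(series=[{"grip":-1,"xyz":[0,0,-10],"roll":0},{"grip":-1,"xyz":[0,0,-25],"roll":0},{"grip":-1,"xyz":[0,0,-40],"roll":0},{"grip":-1,"xyz":[0,0,-50],"roll":0},{"grip":-1,"xyz":[0,0,-55],"roll":0},{"grip":-1,"xyz":[0,0,-55],"roll":0},{"grip":-1,"xyz":[0,0,-55],"roll":0},{"grip":-1,"xyz":[0,0,-55],"roll":0},{"grip":-1,"xyz":[0,0,-55],"roll":0},{"grip":-1,"xyz":[0,0,-55],"roll":0}])

```text
time: 9.5
eef_pos: [0.5305, 0.2953, 0.1472]
tcp_rot: [[0.998, -0.069, -0.001], [-0.069, -0.998, -0.0], [-0.001, 0.001, -1.0]]
force: [-0.3, 0.2, -1.4]
grip_width: 0.014
finger_force: 30.0
```

```bash
python3 - <<'E'
from h import *
a=snap('top');b=snap('scene');F=[]
for i in range(3): snap('scene');F.append(observe()['force'][2])
o=observe();print(np.round(o['eef_pos'],4),F,o['ft_torque'])
f=lambda i,x,y,w,h:cv2.resize(cv2.convertScaleAbs(i['color'][y:y+h,x:x+w,::-1],alpha=1.6),(400,300),interpolation=cv2.INTER_CUBIC)
cv2.imwrite('pics/m6.png',np.hstack([f(a,170,130,120,90),f(b,370,90,140,105)]))
E
```

```text
[0.5308 0.2954 0.1476] [np.float64(-1.578983641252474), np.float64(-1.0837361297353358), np.float64(-2.969528156570281)] [0.08536748 0.08386754 0.04061827]
```

View pics/m6.png

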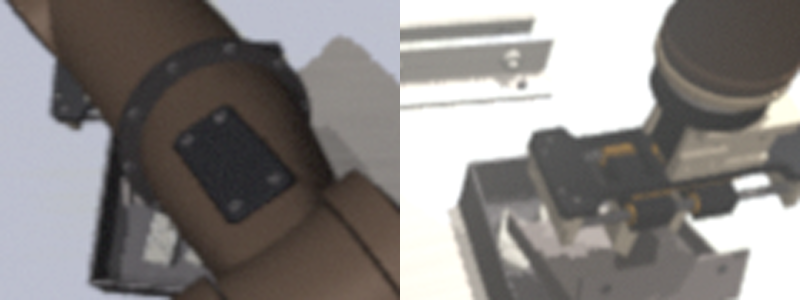

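A clip lies on the bin floor in the top view, and the weight has dropped to the empty tray's. I'll give one shake over the bin, then lift.

move_arm(series=[{"grip":-1,"xyz":[0,0,-15],"roll":0},{"grip":-1,"xyz":[35,0,-20],"roll":0},{"grip":-1,"xyz":[0,0,-20],"roll":0},{"grip":-1,"xyz":[35,0,-20],"roll":0},{"grip":-1,"xyz":[0,0,-20],"roll":0},{"grip":-1,"xyz":[0,0,-20],"roll":0},{"grip":-1,"xyz":[0,0,-40],"roll":0},{"grip":-1,"xyz":[0,0,-60],"roll":0},{"grip":-1,"xyz":[0,0,-60],"roll":0},{"grip":-1,"xyz":[0,0,-60],"roll":0}])

```text
time: 10.75
eef_pos: [0.5309, 0.2954, 0.2078]
tcp_rot: [[0.998, -0.069, 0.001], [-0.069, -0.998, 0.0], [0.001, -0.0, -1.0]]
force: [0.1, 0.4, -2.3]
grip_width: 0.0141
finger_force: 30.0
```

```bash
python3 - <<'E'
from h import *
o=observe();print(o['eef_pos'],o['time'])
# refine fence from the two views: tangent & centre, using strip ends' top-front corners (manual) triangulated
a=snap('top');b=snap('scene')
for n,s,(x,y,w,h) in(('t',a,(280,95,80,45)),('s',b,(295,265,120,70))):
    pass
f=lambda i,x,y,w,h:cv2.resize(cv2.convertScaleAbs(i['color'][y:y+h,x:x+w,::-1],alpha=1.3),(800,300),interpolation=cv2.INTER_CUBIC)
cv2.imwrite('pics/m7.png',np.vstack([f(a,280,100,80,30),f(b,295,270,120,45)]))
E
```

```text
[0.53093354 0.29542475 0.207761  ] 10.75
```

View pics/m7.png

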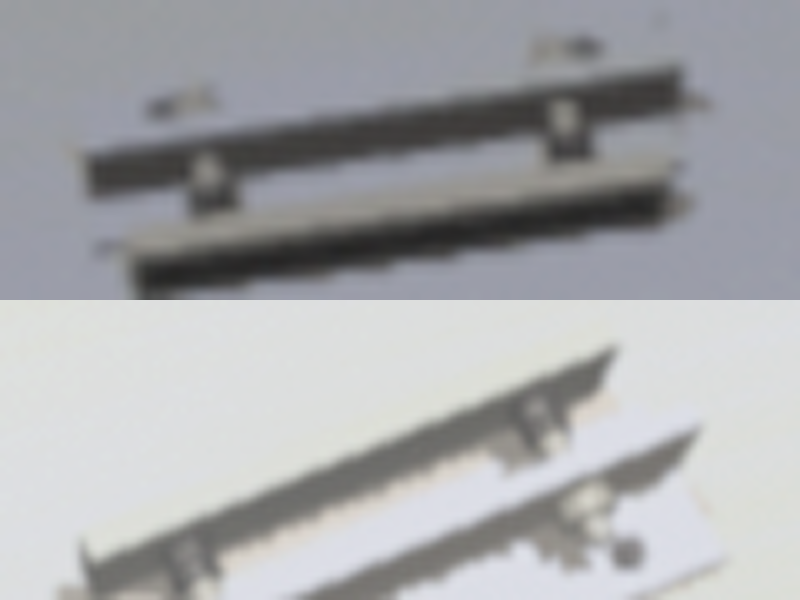

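```bash
python3 - <<'E'
from h import *
a=snap('top');b=snap('scene')
for s,pp in((a,((293,126.2),(346.5,119))),(a,((292,124.3),(348,116.3))),(b,((308.5,310.8),(387.2,277.2)))):
    p,q=[ray(s,*k,.046) for k in pp]
    if p[1]<q[1]:p,q=q,p
    d=p-q;print(np.round(p*1e3,1),np.round(q*1e3,1),'mid',np.round((p+q)*500,1),'len',np.linalg.norm(d)*1e3,'yaw',np.degrees(np.arctan2(-d[0],d[1])))
E
```

```text
[672.5  97.7  46. ] [691.9 -77.6  46. ] mid [682.2  10.   46. ] len 176.32099978837806 yaw 6.3194240660827194
[679.1 100.8  46. ] [701.1 -82.9  46. ] mid [690.1   8.9  46. ] len 184.99456927185815 yaw 6.81830639279186
[688.5 100.   46. ] [712.5 -77.3  46. ] mid [700.5  11.3  46. ] len 178.9988122476553 yaw 7.711266367844325
```

move_arm(series=[{"grip":-1,"xyz":[8,25,0],"roll":0},{"grip":-1,"xyz":[20,60,0],"roll":-1},{"grip":-1,"xyz":[34,98,0],"roll":-3},{"grip":-1,"xyz":[48,138,0],"roll":-5},{"grip":-1,"xyz":[62,178,0],"roll":-7},{"grip":-1,"xyz":[76,218,0],"roll":-9},{"grip":-1,"xyz":[88,252,10],"roll":-11},{"grip":-1,"xyz":[96,276,30],"roll":-11},{"grip":-1,"xyz":[101,289,60],"roll":-11},{"grip":-1,"xyz":[101,289,90],"roll":-11}])

```text
time: 11.95
eef_pos: [0.6121, -0.0036, 0.1164]
tcp_rot: [[0.993, 0.118, 0.001], [0.118, -0.993, -0.002], [0.0, 0.002, -1.0]]
force: [-0.6, 0.5, -2.5]
grip_width: 0.0137
finger_force: 30.0
```

move_arm(series=[{"grip":-1,"xyz":[0,0,10],"roll":0},{"grip":-1,"xyz":[0,0,18],"roll":0},{"grip":-1,"xyz":[0,0,26],"roll":0},{"grip":-1,"xyz":[0,0,34],"roll":0},{"grip":-1,"xyz":[0,0,42],"roll":0},{"grip":-1,"xyz":[0,0,50],"roll":0},{"grip":-1,"xyz":[0,0,58],"roll":0},{"grip":-1,"xyz":[0,0,63],"roll":0},{"grip":-1,"xyz":[0,0,66],"roll":0},{"grip":-1,"xyz":[0,0,66],"roll":0}])

```text
time: 12.95
eef_pos: [0.6133, 0.0005, 0.0527]
tcp_rot: [[0.992, 0.123, 0.003], [0.123, -0.992, 0.0], [0.003, 0.0, -1.0]]
force: [1.6, 0.5, 2.6]
grip_width: 0.0138
finger_force: 30.0
```

move_arm(series=[{"grip":-1,"xyz":[0,0,1],"roll":0},{"grip":-1,"xyz":[0,0,2],"roll":0},{"grip":-1,"xyz":[0,0,2],"roll":0},{"grip":-1,"xyz":[0,0,3],"roll":0},{"grip":-1,"xyz":[0,0,3],"roll":0},{"grip":-1,"xyz":[0,0,4],"roll":0},{"grip":-1,"xyz":[0,0,4],"roll":0},{"grip":-1,"xyz":[0,0,4],"roll":0},{"grip":-1,"xyz":[0,0,4],"roll":0},{"grip":-1,"xyz":[0,0,4],"roll":0}])

```text
time: 13.95
eef_pos: [0.6125, 0.0002, 0.0484]
tcp_rot: [[0.992, 0.123, 0.002], [0.123, -0.992, 0.0], [0.002, 0.0, -1.0]]
force: [2.6, -0.0, 6.2]
grip_width: 0.0138
finger_force: 30.0
```

```bash
python3 - <<'E'
from h import *
a=snap('top');b=snap('scene');o=observe();print(o['eef_pos'],o['force'])
f=lambda i,x,y,w,h:cv2.resize(cv2.convertScaleAbs(i['color'][y:y+h,x:x+w,::-1],alpha=1.4),(400,300),interpolation=cv2.INTER_CUBIC)
cv2.imwrite('pics/m8.png',np.vstack([np.hstack([f(a,170,130,120,90),f(b,370,120,140,105)]),np.hstack([f(a,270,90,120,90),f(b,250,200,180,135)])]))
E
```

```text
[6.12490674e-01 2.69658763e-04 4.84207138e-02] [3.66401622 0.61299896 5.7796173 ]
```

View pics/m8.png

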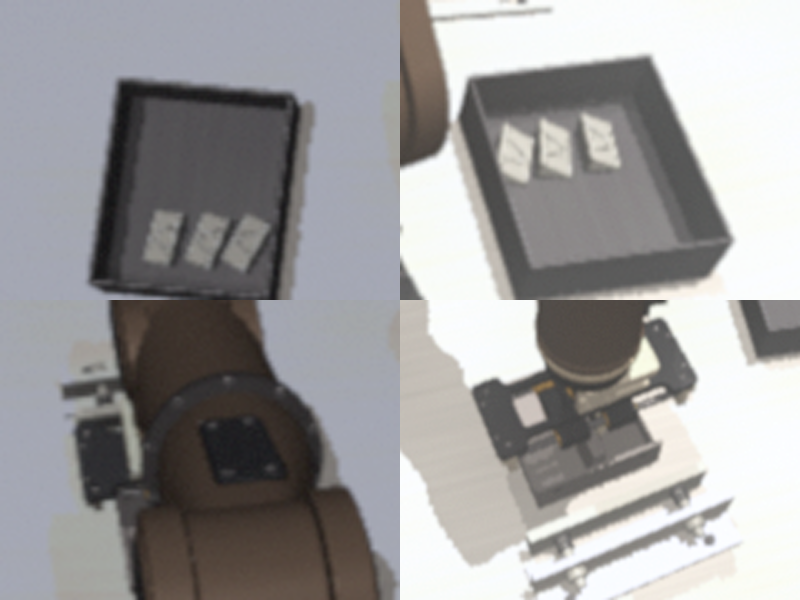

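All three clips lie on the bin floor, near (160,240), (205,240) and (245,242) in the crop. The tray stands squarely in front of the strip. I'll release so it settles flat, then regrasp lower and further back.

move_arm(series=[{"grip":-0.2,"xyz":[0,0,0],"roll":0},{"grip":-0.2,"xyz":[0,0,0],"roll":0},{"grip":-0.2,"xyz":[0,0,0],"roll":0},{"grip":-0.2,"xyz":[0,0,0],"roll":0},{"grip":-0.2,"xyz":[0,0,0],"roll":0},{"grip":-0.2,"xyz":[0,0,0],"roll":0},{"grip":-0.2,"xyz":[4,0,5],"roll":0},{"grip":-0.2,"xyz":[8,0,10],"roll":0},{"grip":-0.2,"xyz":[12,0,14],"roll":0},{"grip":-0.2,"xyz":[14,0,16],"roll":0}])

```text
time: 15.05
eef_pos: [0.6258, 0.0019, 0.0309]
tcp_rot: [[0.992, 0.123, -0.001], [0.123, -0.992, -0.0], [-0.001, -0.0, -1.0]]
force: [0.8, -0.3, 0.4]
grip_width: 0.0366
finger_force: 0.0
```

move_arm(series=[{"grip":-1,"xyz":[0,0,0],"roll":0},{"grip":-1,"xyz":[0,0,0],"roll":0},{"grip":-1,"xyz":[0,0,0],"roll":0},{"grip":-1,"xyz":[0,0,0],"roll":0},{"grip":-1,"xyz":[0,0,0],"roll":0},{"grip":-1,"xyz":[0,0,0],"roll":0},{"grip":-1,"xyz":[0,0,0],"roll":0},{"grip":-1,"xyz":[0,0,0],"roll":0},{"grip":-1,"xyz":[0,0,0],"roll":0},{"grip":-1,"xyz":[0,0,0],"roll":0}])

```text
time: 16.05
eef_pos: [0.6255, 0.0018, 0.0319]
tcp_rot: [[0.992, 0.123, 0.0], [0.123, -0.992, -0.0], [0.0, 0.0, -1.0]]
force: [-1.9, -0.6, 3.7]
grip_width: 0.0139
finger_force: 30.0
```

```bash
python3 - <<'E'
from h import *
a=snap('top');b=snap('scene');o=observe();print(o['eef_pos'],o['force'],o['grip_width'],o['finger_force'],o['time'])
cv2.imwrite('pics/a9.png',a['color'][:,:,::-1]);cv2.imwrite('pics/b9.png',b['color'][:,:,::-1])
# tray back plate: where would the plate's top rear corners be predicted vs image: dark plate mask in scene
R=o['tcp_rot'];
g=cv2.cvtColor(b['color'],cv2.COLOR_RGB2GRAY)
m=((g>30)&(g<100)).astype(np.uint8); m[:, :280]=0; 
n,l,st,c=cv2.connectedComponentsWithStats(m[255:300,290:380]); print(st[:5])
cs,_=cv2.findContours(m[250:310,280:390],cv2.RETR_EXTERNAL,cv2.CHAIN_APPROX_NONE)
for k in cs:
    if cv2.contourArea(k)>60: 
        ap=cv2.approxPolyDP(k,2,True)[:,0]+[280,250]; print(cv2.contourArea(k),ap.tolist())
for tx in(36,34,38):
  for P in((70,65,45),(70,-65,45),(70,65,0),(70,-65,0)):
    w=o['eef_pos']*[1,1,0]+R[:,0]*(P[0]-tx)/1e3-R[:,1]*P[1]/1e3+np.array([0,0,P[2]/1e3]); print(tx,P,np.round(proj(b,w),1))
E
```

```text
[0.62552587 0.00179048 0.03190303] [-2.09414135 -0.43684947  4.2910398 ] 0.013796300938897894 29.9999937415123 16.15
[[   0    0   90   45 1872]
 [   0    0   77   39 1971]
 [  45   26   45   19  207]]
265.0 [[385, 279], [311, 309], [322, 309], [323, 305], [326, 309], [329, 305], [368, 289], [375, 291]]
2185.5 [[285, 250], [297, 280], [302, 284], [306, 280], [312, 293], [365, 272], [366, 265], [361, 262], [357, 253], [362, 250], [350, 253], [348, 250], [313, 250], [318, 263], [312, 265], [302, 254], [311, 250]]
36 (70, 65, 45) [367.9 264.9]
36 (70, -65, 45) [311.7 287.5]
36 (70, 65, 0) [365.7 272.8]
36 (70, -65, 0) [311.9 294.5]
34 (70, 65, 45) [368.3 265.7]
34 (70, -65, 45) [312.  288.4]
34 (70, 65, 0) [366.1 273.5]
34 (70, -65, 0) [312.3 295.4]
38 (70, 65, 45) [367.5 264.1]
38 (70, -65, 45) [311.3 286.6]
38 (70, 65, 0) [365.3 272. ]
38 (70, -65, 0) [311.6 293.7]
```

move_arm(series=[{"grip":-1,"xyz":[2,0,0],"roll":0},{"grip":-1,"xyz":[5,0,0],"roll":0},{"grip":-1,"xyz":[8,0,0],"roll":0},{"grip":-1,"xyz":[11,0,0],"roll":0},{"grip":-1,"xyz":[14,0,0],"roll":0},{"grip":-1,"xyz":[16,0,0],"roll":0},{"grip":-1,"xyz":[18,0,0],"roll":0},{"grip":-1,"xyz":[19,0,0],"roll":0},{"grip":-1,"xyz":[20,0,0],"roll":0},{"grip":-1,"xyz":[20,0,0],"roll":0}])

```text
time: 17.15
eef_pos: [0.6453, 0.0042, 0.0319]
tcp_rot: [[0.992, 0.123, -0.0], [0.123, -0.992, -0.0], [-0.0, 0.0, -1.0]]
force: [-3.2, -0.8, 6.4]
grip_width: 0.0139
finger_force: 30.0
```

move_arm(series=[{"grip":-1,"xyz":[1,0,0],"roll":0},{"grip":-1,"xyz":[2,0,0],"roll":0},{"grip":-1,"xyz":[3,0,0],"roll":0},{"grip":-1,"xyz":[4,0,0],"roll":0},{"grip":-1,"xyz":[5,0,0],"roll":0},{"grip":-1,"xyz":[6,0,0],"roll":0},{"grip":-1,"xyz":[6,0,0],"roll":0},{"grip":-1,"xyz":[6,0,0],"roll":0},{"grip":-1,"xyz":[6,0,0],"roll":0},{"grip":-1,"xyz":[6,0,0],"roll":0}])

```text
time: 18.15
eef_pos: [0.6512, 0.005, 0.0319]
tcp_rot: [[0.992, 0.123, -0.0], [0.123, -0.992, -0.0], [-0.0, 0.0, -1.0]]
force: [-2.0, -0.3, 5.6]
grip_width: 0.0139
finger_force: 30.0
```

move_arm(series=[{"grip":-1,"xyz":[1,0,0],"roll":0},{"grip":-1,"xyz":[2,0,0],"roll":0},{"grip":-1,"xyz":[3,0,0],"roll":0},{"grip":-1,"xyz":[4,0,0],"roll":0},{"grip":-1,"xyz":[4,0,0],"roll":0},{"grip":-1,"xyz":[4,0,0],"roll":0},{"grip":-1,"xyz":[4,0,0],"roll":0},{"grip":-1,"xyz":[4,0,0],"roll":0},{"grip":-1,"xyz":[4,0,0],"roll":0},{"grip":-1,"xyz":[4,0,0],"roll":0}])

```text
time: 19.15
eef_pos: [0.6551, 0.0054, 0.0319]
tcp_rot: [[0.992, 0.123, -0.0], [0.123, -0.992, -0.0], [-0.0, 0.0, -1.0]]
force: [-3.3, -0.7, 5.8]
grip_width: 0.0135
finger_force: 30.0
```

move_arm(series=[{"grip":-1,"xyz":[1,0,0],"roll":0},{"grip":-1,"xyz":[2,0,0],"roll":0},{"grip":-1,"xyz":[3,0,0],"roll":0},{"grip":-1,"xyz":[4,0,0],"roll":0},{"grip":-1,"xyz":[4,0,0],"roll":0},{"grip":-1,"xyz":[4,0,0],"roll":0},{"grip":-1,"xyz":[4,0,0],"roll":0},{"grip":-1,"xyz":[4,0,0],"roll":0},{"grip":-1,"xyz":[4,0,0],"roll":0},{"grip":-1,"xyz":[4,0,0],"roll":0}])

```text
time: 20.15
eef_pos: [0.658, 0.0058, 0.0319]
tcp_rot: [[0.992, 0.123, -0.002], [0.123, -0.992, -0.0], [-0.002, 0.0, -1.0]]
force: [-7.3, -0.7, 10.0]
grip_width: 0.0142
finger_force: 30.0
```

```bash
cat > avg.py <<'E'
from h import *
F=[];T=[]
for i in range(8): b=snap('scene');o=observe();F.append(o['force']);T.append(o['ft_torque'])
print(o['eef_pos'],np.mean(F,0),np.std(F,0),np.mean(T,0),o['time'])
b0=cv2.imread('pics/b9.png')
g=cv2.cvtColor(b['color'],cv2.COLOR_RGB2GRAY);g0=cv2.cvtColor(b0,cv2.COLOR_BGR2GRAY)
# displacement of the strip's rear face image
for (x,y) in((318,300),(372,275)):
    t=g0[y:y+14,x:x+14]; w=g[y-8:y+32,x-10:x+34]
    r=cv2.matchTemplate(w,t,cv2.TM_CCOEFF_NORMED);_,v,_,p=cv2.minMaxLoc(r)
    P,Q=ray(b,x+7,y+7,.035),ray(b,x+7+p[0]-10,y+7+p[1]-8,.035);print(v,np.array(p)-[10,8],np.round((Q-P)*1e3,1))
E
python3 avg.py
```

```text
[0.65797631 0.0058392  0.03192552] [-7.88996555 -0.55705862  9.99365978] [0.48854183 0.38140442 0.40010142] [-0.08860393  1.31694565 -0.06258838] 20.55
0.8501421213150024 [ 5 -2] [-1.2 11.   0. ]
0.9054709076881409 [13 11] [29.7 17.7  0. ]
```

move_arm(series=[{"grip":-1,"xyz":[1,0,0],"roll":0},{"grip":-1,"xyz":[2,0,-0.5],"roll":0},{"grip":-1,"xyz":[3,0,-0.5],"roll":0},{"grip":-1,"xyz":[4,0,-1],"roll":0},{"grip":-1,"xyz":[5,0,-1],"roll":0},{"grip":-1,"xyz":[5,0,-1],"roll":0},{"grip":-1,"xyz":[5,0,-1],"roll":0},{"grip":-1,"xyz":[5,0,-1],"roll":0},{"grip":-1,"xyz":[5,0,-1],"roll":0},{"grip":-1,"xyz":[5,0,-1],"roll":0}])

```text
time: 21.55
eef_pos: [0.6614, 0.0062, 0.032]
tcp_rot: [[0.992, 0.123, -0.005], [0.123, -0.992, -0.001], [-0.005, -0.0, -1.0]]
force: [-10.7, -0.4, 7.6]
grip_width: 0.0142
finger_force: 30.0
```

```bash
cat > avg.py <<'E'
from h import *
F=[];T=[];I=[]
for i in range(6): b=snap('scene');o=observe();F.append(o['force']);T.append(o['ft_torque']);I.append(b['color'].mean(2))
print(o['eef_pos'],np.mean(F,0),np.mean(T,0),o['time'])
g=np.mean(I,0).astype(np.float32);g0=cv2.imread('pics/b9.png').astype(np.float32).mean(2)
# strip rear-edge shift: intensity profiles across the strip (plane z=.046) along the fence's x axis
c=np.array([.686,.0095]);ex=np.array([.9925,.122]);ey=np.array([-.122,.9925]);xs=np.arange(0,.03,.0005)
def prof(im,y):
    uv=np.array([[proj(b,[*(c+ex*x+ey*(y+d)),.046]) for x in xs] for d in np.arange(-.006,.0061,.003)],np.float32)
    return cv2.remap(im,uv[...,0],uv[...,1],cv2.INTER_LINEAR).mean(0)
for y in(-.08,-.07,-.03,-.01,.01,.03,.07,.08):
    e=[]
    for im in(g0,g):
        d=np.diff(cv2.GaussianBlur(prof(im,y)[None],(1,1),0)[0]);i=d.argmin();w=np.clip(-d[max(0,i-5):i+6],0,None);e.append((xs[max(0,i-5):i+6][:len(w)]*w).sum()/w.sum()*1e3)
    print(int(y*1e3),np.round(e,1),round(e[1]-e[0],1))
E
python3 avg.py
```

```text
[0.66145804 0.00623932 0.03205563] [-10.72974436  -0.9654474    7.43583923] [-0.15042923  1.82275188 -0.06316147] 21.85
-80 [12.3 18. ] 5.7
-70 [12.  18.1] 6.1
-30 [12.2 18. ] 5.8
-10 [11.9 18.2] 6.3
10 [12.  18.5] 6.5
30 [11.9 18.8] 6.9
70 [12.2 19.4] 7.3
80 [11.8 18.5] 6.7
```

move_arm(series=[{"grip":-1,"xyz":[1,0,0],"roll":0},{"grip":-1,"xyz":[2,0,0],"roll":0},{"grip":-1,"xyz":[2.3,0,0],"roll":0},{"grip":-1,"xyz":[2.3,0,0],"roll":0},{"grip":-1,"xyz":[2.3,0,0],"roll":0},{"grip":-1,"xyz":[2.3,0,0],"roll":0},{"grip":-1,"xyz":[2.3,0,0],"roll":0},{"grip":-1,"xyz":[2.3,0,0],"roll":0},{"grip":-1,"xyz":[2.3,0,0],"roll":0},{"grip":-1,"xyz":[2.3,0,0],"roll":0}])

```text
time: 22.85
eef_pos: [0.663, 0.0064, 0.0321]
tcp_rot: [[0.992, 0.122, -0.007], [0.122, -0.992, -0.001], [-0.007, -0.0, -1.0]]
force: [-12.9, -1.2, 10.2]
grip_width: 0.0139
finger_force: 30.0
```

```bash
python3 avg.py; python3 - <<'E'
from h import *
b=snap('scene');o=observe();g=cv2.cvtColor(b['color'],cv2.COLOR_RGB2GRAY);R=o['tcp_rot']
# tray plate top corners vs prediction, bystanders vs first picture
t=snap('top')['color'][:,:,::-1].astype(int);t0=cv2.imread('pics/top0.png').astype(int)
for n,(x,y,w,h) in dict(tape=(210,92,48,30),cup=(390,80,32,38)).items():print(n,np.abs(t-t0)[y:y+h,x:x+w].mean())
s0=cv2.imread('pics/scene0.png').astype(int);s=b['color'][:,:,::-1].astype(int)
for n,(x,y,w,h) in dict(tape=(445,255,80,50),cup=(180,320,60,55),blue=(280,172,35,20)).items():print(n,np.abs(s-s0)[y:y+h,x:x+w].mean())
E
```

```text
[0.66299285 0.00637704 0.03207754] [-13.37657419  -1.07879625  10.3940138 ] [-0.19125728  2.37870173 -0.05218887] 23.15
-80 [12.3 19.5] 7.3
-70 [12.  19.6] 7.6
-30 [12.2 19.5] 7.3
-10 [11.9 19.5] 7.6
10 [12.  19.6] 7.6
30 [11.9 20.2] 8.3
70 [12.2 10. ] -2.1
80 [11.8 20.3] 8.4
tape 4.430092592592593
cup 4.06469298245614
tape 20.28075
cup 19.32777777777778
blue 24.878095238095238
```

```bash
python3 - <<'E'
from h import *
b=snap('scene')['color'][:,:,::-1];t=snap('top')['color'][:,:,::-1]
for n,a,c in(('scene',cv2.imread('pics/scene0.png'),b),('top',cv2.imread('pics/top0.png'),t)):
    print(n,a.mean(),c.mean())
    for i in(a,c):
        m=cv2.inRange(cv2.cvtColor(np.ascontiguousarray(i),cv2.COLOR_BGR2HSV),(105,150,60),(125,255,255));m[:,:260]=0;p=cv2.moments(m,True);print(p['m00'] and (p['m10']/p['m00'],p['m01']/p['m00']))
a=cv2.imread('pics/scene0.png')
for x,y,w,h in((445,255,80,50),(180,320,60,55)):
    p,_=cv2.phaseCorrelate(np.float32(cv2.Canny(a[y:y+h,x:x+w],60,120)),np.float32(cv2.Canny(np.ascontiguousarray(b[y:y+h,x:x+w]),60,120)));print(p)
ticket.hand_in()
E
```

```text
scene 131.73394010416666 143.82198958333333
0.0
(296.27272727272725, 181.1060606060606)
top 91.270875 98.42369401041667
(332.4375, 216.0625)
0.0
(-0.013012746291764188, 0.010522316467636017)
(-0.10404294851680618, 0.030999974026574506)
the job is handed in; nothing more can be done
```

Handed in: all three clips are in the bin, and I'm still holding the empty tray centred against the strip, pushed back about 7.7 mm (about 9 N on the springs, 13 N at the wrist); the cup and tape dispenser are unmoved, the bulldog clip looks so too, and the tool is pitched 0.4°, so the lip may sit up to 1 mm high.

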